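# Prop up the soling board and spray it

### The job

Tip the soling board up on its back edge (the one next to the stand's toe strip) so that it stands steeply on the base of the stand, its foot close to the toe strip, and leans against the stand's crossbar, black rubber underside turned towards the spray can's side. Then press the cap of the spray can fully down and let it come up again. Leave the board leaning by itself and do not disturb the tin, the hammer or the brush.

Things in the scene. Friction and masses are not known exactly. Their poses are not given: they have to be found in the camera images.
- stand: Dark wooden stand fixed to the bench. Origin on the bench under the middle of its toe strip's front face; x from front to back, y along the strip, z up. In mm: base x -110 to 60, y +-75, top z 34; toe strip x 0 to 12, y +-70, top z 46; crossbar on two posts, front face x 34, z 122 to 142, y +-75, open below.
- board: Loose flat board, 150 (x) x 130 (y) x 14 (z) mm, 0.22 to 0.45 kg: plywood above, black rubber below. Origin at its centre, x to its back edge, z up at the start. It lies level on the stand's base, back edge 9 to 20 mm before the toe strip, front edge overhanging the base by 49 to 60 mm so that fingers fit under it. Leaning well, its z points along the stand's x, 20 to 27 deg below level.
- can: Aluminium spray can, 66 mm across, standing upright on the bench in a 92 mm wide foot, fixed, in front of the stand (the overhang side) and off to its far side. Origin on the bench on the can's axis; its nozzle points along its x, at the place of the leaning board.
- cap_top (a point): Centre of the top face of the can's white round cap, 29 mm across, 187 mm over the bench when up; it sinks with the cap.
- cap (a joint): Travel of the sprung cap: 0 is up, 0.008 m is fully down. About 2.4 N starts it, about 7.2 N holds it fully down; it springs back by itself.
- tin: Closed round steel tin, 72 mm across and 95 mm high, standing behind the crossbar. Origin at the centre of its underside. Bystander.
- hammer: Hammer, about 240 mm long, lying on the bench at the far side of the stand. Bystander.
- brush: Wooden brush, about 170 mm long, lying on the bench behind the stand, robot side. Bystander.
Things that resemble listed ones, but are neither listed nor needed, are in the scene too. There is more than one size of the board; the one meant has the size given above. There is more than one size of the can; the job needs the smaller.

How it is judged:
By the outcome, as a careful person would: the job done as asked, in the order asked, and still so for the second after the job is handed in, with the robot touching nothing.
It also fails if it takes over 51 s, if anything falls off the work surface, if the arm or the gripper's body presses on something with over 40 N, if the wrist force passes 120 N, or if a joint passes its speed limit or range.

### The arm

A 6-joint arm with a two-finger parallel gripper is mounted at the origin on the work surface. World frame = base frame: x ahead of the robot, y to its left, z up, the work surface at z = 0. Lengths are in m, angles in rad, forces in N, time in s.
With the tool pointing down it reaches from about 0.375 to 0.9 m from the base axis. Payload 3.1 kg.
Tool frame: the origin (TCP) lies at the very end of the fingers, on their centre line; the grasp point (between the pads) lies 19 mm behind it (hold_point_z is the distance from the TCP to the grasp point, in m); z points along the fingers, x is the direction in which the jaws open and shut, and the axes are right-handed (so a half turn about z gives the same grasp; the last joint's range is limited). The gripper opens to 87 mm and grips with 3 to 60 N. Pads are 19 mm wide; open, the fingers measure 117 mm over their backs; the gripper's body (75 mm by 190 mm) begins 51 mm behind the grasp point.
Start: joints at [-1.327, 0.527, 1.433, -0, 1.181, -0.178], TCP at [0.256, -0.57, 0.223] pointing down, gripper open.
Joint ranges: [-3.08, 3.08], [-0.75, 2.2], [0.22, 2.44], [-1.43, 4.57], [0, 2.65], [-2.85, 2.85]. Speed limits (rad/s): [2.79, 2.79, 3.14, 3.14, 3.14, 3.14].

### API

Orientations are given as a unit quaternion [x, y, z, w].
In Python, from rig import * gives the robot as it stands.
- The arm moves only by the tool carry_out, never from a script. Its argument "deltas" is a list of rows, each a list of 7 numbers: the closure, from -1 (fully open) to 1 (shut), then the shift along the tool's x, y, z in units of 25 mm (1.0 is 25 mm), then the turn, a rotation vector about the tool's x, y, z in degrees. In form: [[jaw, x, y, z, rx, ry, rz], ...]. A call has 1 to 8 rows; each row is the pose to reach, as a shift and turn from the pose commanded when the call began, along the tool's axes at that moment; what a row does not reach only later rows make up. A row lasts 1/10 s, in which the tool goes at most 50 mm and 8.59 degrees, less where a joint would pass 70% of its speed; a pose out of reach is approached as far as the arm can. A call with a gripper value outside its range is refused whole. The fingers move at their own pace and stop on an object; "force" is the grip in N (left out, the last holds). Time passes only in rows, so rows that repeat a pose let the fingers close. It gives the time, the measured TCP pose, the force and the opening at its end, in the units of the state.
- get_obs(): the state, without advancing time (a new reading comes with each control period).
- camera(name): name is "scene" or "top"; returns (picture, depth): 480x640x3 uint8, red, green, blue; 480x640 float32, m along the optical axis (not along the pixel's ray), 0 where there is no reading.
- camera_info(name): a dict with "mtx" (3x3 intrinsics, pixels), "origin" and "rotation" of the camera in the world. Camera axes: x right, y down, z forward; pixel columns grow to the right and rows downward; lengths in m; the calibration is good to about 2 mm. A picture is of the moment at which its call begins. camera_info takes no time and is no camera call.
- hand_in(): hands the job in, once; it reports no verdict.
Trained networks look in the newest picture that a camera, given by its name, has taken for a name from the list of things; names that differ only in an ending like _2 or _b are one class to them, and where a whole thing is asked for, a point or a joint stands for the part that bears it (a point fixed in the world has none). Each returns a list of dicts, best first, with "score" (0 to 1); they miss things now and then, are a little off and sometimes report something else, mostly with a low value. They report only what shows in the picture. A call takes as long as a camera call. They do not tell look-alikes from the thing itself.
- spot_in(camera, target): "pixel" ([row, column] in pixels, amid what is visible of it).
The state is a dict: "time": time; "q": joint angles; "joint_velocities": joint speeds; "joint_torque": joint torques, N m; "position": TCP position; "tool_rot": TCP orientation; "ft_force": force on the tool from outside, world axes, zero at the start; "moment": the same for the moment, N m; "grip_width": finger opening in m.
Only numpy, scipy, OpenCV 4.12 (cv2) and the standard library are available. Lean on these libraries where they do the work, as an engineer would, in place of code of your own. Each camera call takes 0.05 s, during which the arm holds its last target.

## Working session

There is one attempt and no reset: what is moved stays moved. The work goes in short steps, Python scripts to look and compute and a tool call to move; the robot and the scene stay as the last step left them, time stands still between calls to the robot, and variables do not carry over. Pictures are saved under pics/ and viewed, and the job is handed in when it is done.

Besides the shell and the picture viewer there is one more tool, called after "Call:" as name([rows], argument=value, ...), one row to a line, values as JSON. carry_out: Moves the arm, as the interface text tells. Its arguments: {"type":"object","properties":{"deltas":{"type":"array"},"force":{"type":"number"}},"required":["deltas"]}

```bash
ls; mkdir -p pics; cat > h.py <<'E'
from rig import *
import numpy as np, cv2
from scipy.spatial.transform import Rotation as R
def shot(n,f):
    p,d=camera(n); cv2.imwrite(f'pics/{f}.png',p[:,:,::-1]); np.savez(f'pics/{f}.npz',p=p,d=d); return p,d
def w(n,r,c,d):
    i=camera_info(n);K=np.array(i['mtx']);v=np.linalg.inv(K)@np.array([c,r,1.])*d
    return np.array(i['rotation'])@v+np.array(i['origin'])
def cloud(n,d):
    i=camera_info(n);K=np.array(i['mtx']);rr,cc=np.mgrid[0:480,0:640]
    v=np.stack([cc,rr,np.ones_like(cc)],-1)@np.linalg.inv(K).T*d[...,None]
    return v@np.array(i['rotation']).T+np.array(i['origin'])
E
python3 - <<'E'
from h import *
shot('scene','s0'); shot('top','t0')
for n in('scene','top'):
    print(n,camera_info(n))
    for t in('stand','board','can'):
        print(t,[(np.round(x['pixel']),round(x['score'],2)) for x in spot_in(n,t)])
print(get_obs())
E
```

```text
pics
scene {'mtx': array([[499.57178285,   0.        , 308.13168878],
       [  0.        , 499.57178285, 234.49868952],
       [  0.        ,   0.        ,   1.        ]]), 'origin': array([0.97619388, 0.31857226, 0.9733217 ]), 'rotation': array([ 0.46505158,  0.84234929, -0.24168084, -0.12555903])}
stand [(array([271., 388.]), 0.86)]
board [(array([232., 357.]), 0.98), (array([143., 268.]), 0.6)]
can [(array([286., 211.]), 0.9), (array([249., 294.]), 0.78)]
top {'mtx': array([[497.69172295,   0.        , 314.4519564 ],
       [  0.        , 497.69172295, 239.06850771],
       [  0.        ,   0.        ,   1.        ]]), 'origin': array([0.47150609, 0.02465259, 1.22323097]), 'rotation': array([-0.70583081,  0.70788941, -0.01469419,  0.02189822])}
stand []
board [(array([277., 295.]), 0.97), (array([335., 436.]), 0.81)]
can [(array([161., 370.]), 0.86), (array([227., 331.]), 0.65)]
{'time': 0.4, 'q': array([-1.32650098e+00,  5.27666470e-01,  1.43290092e+00, -1.11261323e-05,
        1.18138155e+00, -1.78501153e-01]), 'joint_velocities': array([-0.0020397 , -0.00205585, -0.00030431,  0.00053577,  0.00058219,
       -0.00016089]), 'joint_torque': array([ 6.33105242e-05, -4.39502835e+01, -1.76656276e+01,  6.33909646e-02,
        5.30219602e-02, -7.30811098e-05]), 'position': array([ 0.25643485, -0.56982024,  0.22238193]), 'tool_rot': array([ 8.39736897e-01, -5.42993473e-01, -1.33561286e-04, -1.18000882e-04]), 'ft_force': array([ 0.35226967, -0.90490171,  0.31257922]), 'moment': array([0.00233655, 0.00371527, 0.00696309]), 'grip_width': 0.08681875981541112}
```

View pictures.

View pics/s0.png

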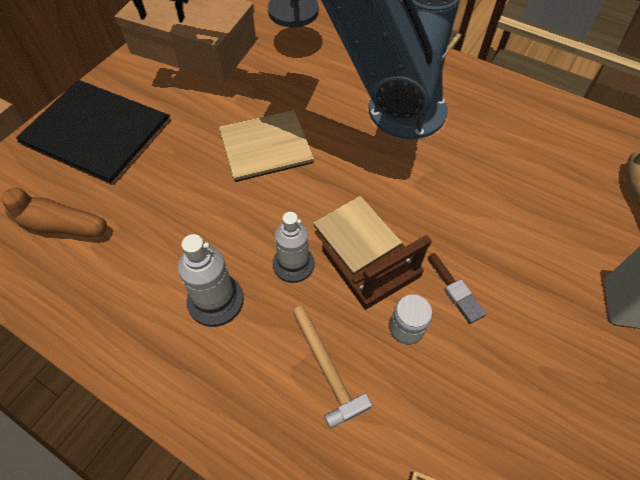

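View pics/t0.png

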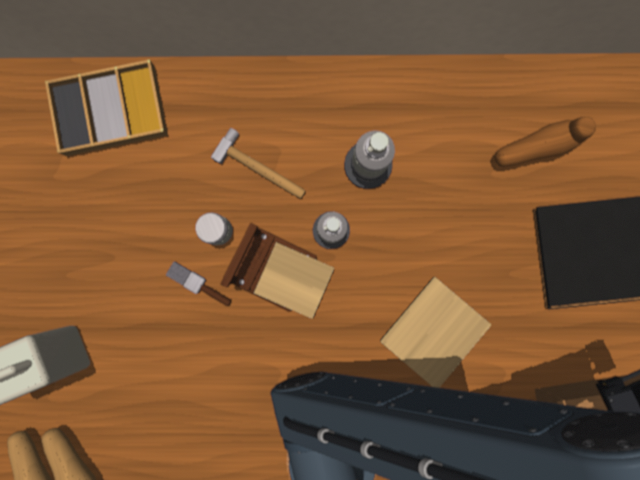

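The scene picture shows two boards: one on the stand at (232,357), and a loose one at (143,268) lying on the bench. There are two cans: a small one at (249,294), and a large one at (286,211). The board on the stand and the smaller can fit the description. Next I'll measure them and check in a crop.

```bash
cat > fix.py <<'E'
E
sed -i "s/np.array(i\['rotation'\])/R.from_quat(i['rotation']).as_matrix()/g" h.py
python3 - <<'E'
from h import *
s=np.load('pics/s0.npz');t=np.load('pics/t0.npz')
C=cloud('top',t['d']);S=cloud('scene',s['d'])
def rect(m,name,P):
    m=m.astype(np.uint8);n,l,st,ce=cv2.connectedComponentsWithStats(m)
    k=1+np.argmax(st[1:,4]); pts=P[l==k]
    r=cv2.minAreaRect((pts[:,:2]*1000).astype(np.float32)); print(name,st[k],np.round(r[0],1),np.round(r[1],1),round(r[2],1),'z',np.round(np.median(pts[:,2])*1000,1))
    return pts
print('bench z',np.median(C[300:340,100:200,2]),np.median(S[350:400,100:200,2]))
for nm,P,(r0,r1,c0,c1) in(('top',C,(215,330,210,350)),('scene',S,(190,310,300,440))):
    box=np.zeros((480,640),bool);box[r0:r1,c0:c1]=1
    rect(box&(abs(P[...,2]-.048)<.006),nm+' board',P)
    rect(box&(abs(P[...,2]-.142)<.006),nm+' bar',P)
for nm,P,(r0,r1,c0,c1) in(('top',C,(205,255,305,355)),('scene',S,(200,285,265,320))):
    box=np.zeros((480,640),bool);box[r0:r1,c0:c1]=1
    rect(box&(P[...,2]>.181),nm+' cap',P); rect(box&(P[...,2]<.178)&(P[...,2]>.1),nm+' body',P)
    rect(box&(abs(P[...,2]-.01)<.008),nm+' foot',P)
for nm,P,(r0,r1,c0,c1) in(('top',C,(200,260,185,240)),('scene',S,(285,350,380,440))):
    box=np.zeros((480,640),bool);box[r0:r1,c0:c1]=1
    rect(box&(P[...,2]>.085),nm+' tin',P)
for nm,P,(r0,r1,c0,c1) in(('top',C,(270,400,370,500)),('scene',S,(100,190,210,320))):
    box=np.zeros((480,640),bool);box[r0:r1,c0:c1]=1
    rect(box&(P[...,2]>.007)&(P[...,2]<.05),nm+' other board',P)
a=cv2.resize(s['p'][180:320,180:450],None,fx=2.9,fy=2.9,interpolation=2)
cv2.imwrite('pics/crop0.png',a[:,:,::-1])
E
```

```text
bench z 0.0013141810767710593 9.325036287594068e-05
top board [ 254  243   80   76 3441] [436.6  86.9] [153.6 132.5] 66.1 z 49.3
top bar [220 223  37  65 588] [493.1 201.2] [ 18.9 149.8] 64.1 z 143.1
scene board [ 314  196   88   77 3520] [439.1  89.3] [152.9 131. ] 66.3 z 46.5
scene bar [364 235  68  43 676] [497.1 205.4] [ 19.4 150.4] 64.1 z 140.3
top cap [325 218  15  14 153] [555.9  -3.1] [28.4 28.1] 71.1 z 188.1
top body [317 212  30  31 554] [555.   -2.6] [64.1 64.9] 63.1 z 140.2
top foot [305 205  50  50 769] [558.3   0. ] [120.5 120.8] 89.8 z 5.6
scene cap [283 212  18  14 170] [756.1 162.2] [539.1  32. ] 38.8 z 185.6
scene body [275 222  34  34 873] [564.2   4.5] [55.6 65.6] 33.6 z 135.4
scene foot [273 250  42  33 495] [567.3   7.6] [71.4 92.4] 38.2 z 10.6
top tin [196 213  30  31 712] [534.  162.5] [295.  68.] 78.6 z 95.8
scene tin [395 295  37  34 949] [749.7 311.5] [448.3  66.8] 10.3 z 93.3
top other board [ 380  277  111  111 6415] [ 306.  -252.3] [182.3 207. ] 49.8 z 20.9
scene other board [ 220  110   94   71 4404] [ 311.2 -247.6] [183.6 204.1] 49.2 z 17.5
```

View pics/crop0.png

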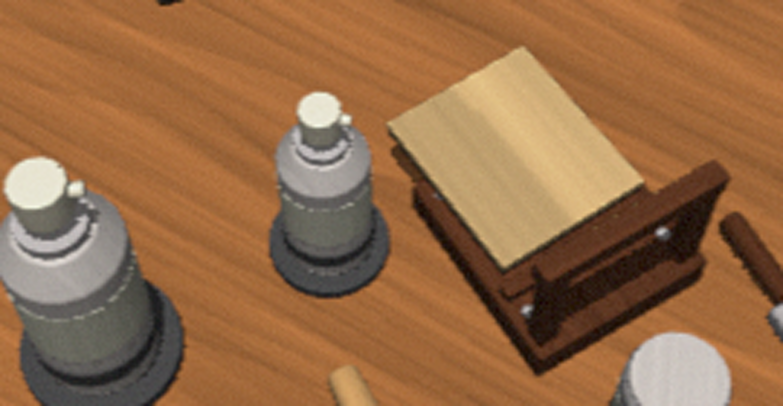

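The crop shows the stand with its 150x130 board and the small can beside it with a white cap at about scene (219,290). The loose board measures about 182x205, so it's the wrong size. I'll check what the interface offers next, before I move.

```bash
python3 - <<'E'
import rig; print([x for x in dir(rig) if not x.startswith('_')])
from h import *
o=get_obs(); print(np.round(R.from_quat(o['tool_rot']).as_matrix(),3))
E
```

```text
['Unreachable', 'camera', 'camera_info', 'get_obs', 'hand_in', 'hold_point_z', 'spot_in']
[[ 0.41  -0.912 -0.   ]
 [-0.912 -0.41   0.   ]
 [-0.    -0.    -1.   ]]
```

Call:
carry_out([
  [-1, -8, -7, -2, 0, 0, -40],
  [-1, -8, -7, -2, 0, 0, -40],
  [-1, -8, -7, -2, 0, 0, -40],
  [-1, -8, -7, -2, 0, 0, -40],
  [-1, -8, -7, -2, 0, 0, -40],
  [-1, -8, -7, -2, 0, 0, -40],
])

```text
time: 1.0
position: [0.3342, -0.3114, 0.2733]
tool_rot: [0.975, -0.221, -0.0, -0.001]
ft_force: [0.6, -0.2, -0.5]
grip_width: 0.0872
```

```bash
cat >> h.py <<'E'
import json,os
def log():
    o=get_obs()
    with open('log.jsonl','a') as f: f.write(json.dumps({k:np.array(o[k]).tolist() for k in('time','q','position','tool_rot')})+'\n')
    print('t',o['time'],'q',np.round(o['q'],3),'p',np.round(o['position'],4),'\n',np.round(R.from_quat(o['tool_rot']).as_matrix(),3),'F',np.round(o['ft_force'],1),'w',o['grip_width'])
    return o
E
python3 -c "
from h import *
json.dump(0,open('/dev/null','w'))
with open('log.jsonl','w') as f: f.write(json.dumps(dict(time=.4,q=[-1.32650098e+00,5.27666470e-01,1.43290092e+00,-1.11261323e-05,1.18138155e+00,-1.78501153e-01],position=[0.25643485,-0.56982024,0.22238193],tool_rot=[8.39736897e-01,-5.42993473e-01,-1.33561286e-04,-1.18000882e-04]))+'\n')
log()"
```

```text
t 1.0 q [-9.96e-01  2.32e-01  1.77e+00  1.00e-03  1.14e+00 -5.51e-01] p [ 0.3342 -0.3114  0.2733] 
 [[ 0.902 -0.431  0.   ]
 [-0.431 -0.902  0.002]
 [-0.001 -0.002 -1.   ]] F [ 0.6 -0.2 -0.5] w 0.08716051100938532
```

Call:
carry_out([
  [-1, -1.6, -7.6, 0, 0, 0, -50],
  [-1, -1.6, -7.6, 0, 0, 0, -50],
  [-1, -1.6, -7.6, 0, 0, 0, -50],
  [-1, -1.6, -7.6, 0, 0, 0, -50],
  [-1, -1.6, -7.6, 0, 0, 0, -50],
  [-1, -1.6, -7.6, 0, 0, 0, -50],
])

```text
time: 1.6
position: [0.3808, -0.1255, 0.2729]
tool_rot: [0.977, 0.215, 0.0, 0.0]
ft_force: [0.1, -0.6, 0.8]
grip_width: 0.087
```

```bash
python3 -c "
from h import *
log()"
```

```text
t 1.6 q [-0.599  0.147  1.889 -0.     1.105 -1.031] p [ 0.3808 -0.1255  0.2729] 
 [[ 0.908  0.419  0.001]
 [ 0.419 -0.908 -0.   ]
 [ 0.     0.001 -1.   ]] F [ 0.1 -0.6  0.8] w 0.08695969904969397
```

Call:
carry_out([
  [-1, 0, 0, -1, 0, 0, -41.4],
  [-1, 0, 0, -1, 0, 0, -41.4],
  [-1, 0, 0, -1, 0, 0, -41.4],
  [-1, 0, 0, -1, 0, 0, -41.4],
  [-1, 0, 0, -1, 0, 0, -41.4],
])

```text
time: 2.1
position: [0.3806, -0.1272, 0.2978]
tool_rot: [0.839, 0.544, 0.0, 0.0]
ft_force: [0.0, -0.4, 0.2]
grip_width: 0.0869
```

Call:
carry_out([
  [-1, 0, 0, 0, 0, 8, 0],
  [-1, 0, 0, 0, 0, 16, 0],
  [-1, 0, 0, 0, 0, 24, 0],
  [-1, 0, 0, 0, 0, 30, 0],
])

```text
time: 2.5
position: [0.3808, -0.1283, 0.2981]
tool_rot: [0.812, 0.523, 0.22, -0.14]
ft_force: [0.2, -0.2, -1.0]
grip_width: 0.0874
```

```bash
python3 -c "
from h import *
log();shot('scene','s1')"
```

```text
t 2.5 q [-0.973  0.192  1.884  0.455  1.379 -2.278] p [ 0.3808 -0.1283  0.2981] 
 [[ 0.357  0.91   0.21 ]
 [ 0.787 -0.414  0.457]
 [ 0.503  0.003 -0.864]] F [ 0.2 -0.2 -1. ] w 0.08743899769677622
```

View pics/s1.png

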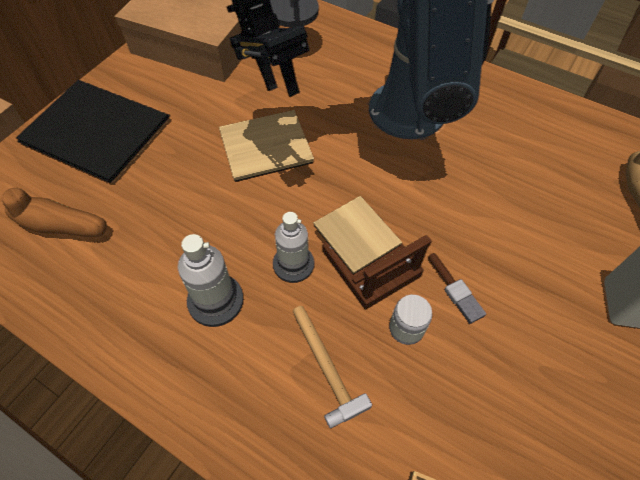

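```bash
cat > kin.py <<'E'
from h import *
from scipy.optimize import least_squares
def fk(q,p):
    h,a2,b2,b3,L3,lat,L6,a5=p
    # planar arm: q2 from vertical; q3 bend; forearm roll q4; bend q5; roll q6
    Rz=lambda a:R.from_euler('z',a).as_matrix(); Ry=lambda a:R.from_euler('y',a).as_matrix()
    M=Rz(q[0]); P=np.array([0,0,h])+M@np.array([b2,lat,0])
    M=M@Ry(q[1]); P=P+M@np.array([0,0,a2])
    M=M@Ry(q[2]); P=P+M@np.array([b3,0,L3])
    M=M@Rz(s4*q[3])@Ry(q[4]); P=P+M@np.array([a5,0,L6])
    M=M@Rz(s6*q[5]); return P,M
s4=1;s6=1
def load(): return [json.loads(l) for l in open('log.jsonl')]
def fit():
    D=load()
    f=lambda p:np.concatenate([fk(d['q'],p)[0]-d['position'] for d in D])
    r=least_squares(f,[.3,.35,0,.05,.35,.1,.25,0]); return r,D
if __name__=='__main__':
    for s4 in(1,-1):
      for s6 in(1,-1):
        r,D=fit(); print(s4,s6,np.round(r.x,4),'res mm',np.abs(r.fun).max()*1000)
        for d in D: print(np.round((fk(d['q'],r.x)[1].T@R.from_quat(d['tool_rot']).as_matrix()),2).tolist())
E
python3 kin.py
python3 - <<'E'
from h import *
o=get_obs();s=np.load('pics/s1.npz');P=cloud('scene',s['d'])
X=(P-o['position'])@R.from_quat(o['tool_rot']).as_matrix()
box=np.zeros((480,640),bool);box[0:100,225:315]=1
m=box&(P[...,2]>.2)&(s['d']>0)
x=X[m]*1000
for z0 in range(-260,20,15):
    k=x[(x[:,2]>z0)&(x[:,2]<=z0+15)]
    if len(k)>3: print(z0,len(k),'x',np.round([k[:,0].min(),k[:,0].max()]),'y',np.round([k[:,1].min(),k[:,1].max()]))
E
```

```text
1 1 [ 0.2742  0.588   0.      0.1141  0.3917  0.111   0.3055 -0.    ] res mm 2.189782855044342e-06
[[-1.0, 0.0, 0.0], [-0.0, -1.0, 0.0], [0.0, 0.0, 1.0]]
[[-1.0, 0.0, -0.0], [0.0, -1.0, 0.0], [-0.0, -0.0, 1.0]]
[[-1.0, -0.0, -0.0], [0.0, -1.0, 0.0], [-0.0, 0.0, 1.0]]
[[-1.0, -0.0, -0.0], [0.0, -1.0, 0.0], [-0.0, -0.0, 1.0]]
1 -1 [ 0.2742  0.588   0.      0.1141  0.3917  0.111   0.3055 -0.    ] res mm 2.189782855044342e-06
[[-0.94, -0.35, 0.0], [0.35, -0.94, -0.0], [0.0, 0.0, 1.0]]
[[-0.45, -0.89, -0.0], [0.89, -0.45, 0.0], [-0.0, -0.0, 1.0]]
[[0.47, -0.88, 0.0], [0.88, 0.47, 0.0], [-0.0, 0.0, 1.0]]
[[0.16, 0.99, -0.0], [-0.99, 0.16, -0.0], [-0.0, -0.0, 1.0]]
-1 1 [ 2.8567  0.0721  1.1727  2.9727  0.6362  0.1129 -0.2991  0.0582] res mm 18.798509709697708
[[-1.0, -0.0, 0.0], [0.0, -1.0, -0.0], [0.0, -0.0, 1.0]]
[[-1.0, 0.0, -0.0], [-0.0, -1.0, 0.0], [-0.0, 0.0, 1.0]]
[[-1.0, -0.0, 0.0], [0.0, -1.0, -0.0], [0.0, -0.0, 1.0]]
[[-0.77, 0.33, -0.54], [0.03, -0.83, -0.56], [-0.64, -0.45, 0.63]]
-1 -1 [ 2.8567  0.0721  1.1727  2.9727  0.6362  0.1129 -0.2991  0.0582] res mm 18.798509709697708
[[-0.94, -0.35, -0.0], [0.35, -0.94, -0.0], [0.0, -0.0, 1.0]]
[[-0.45, -0.89, 0.0], [0.89, -0.45, 0.0], [-0.0, 0.0, 1.0]]
[[0.47, -0.88, -0.0], [0.88, 0.47, -0.0], [0.0, -0.0, 1.0]]
[[0.09, 0.77, 0.64], [-0.77, 0.46, -0.45], [-0.64, -0.45, 0.63]]
-185 79 x [-6. 37.] y [14. 37.]
-170 306 x [-45.  38.] y [-23.  37.]
-155 337 x [-48.  24.] y [-24.  24.]
-140 333 x [-50.  23.] y [-28.  25.]
-125 608 x [-92. 100.] y [-35.  37.]
-110 708 x [-89. 101.] y [-38.  38.]
-95 674 x [-92. 100.] y [-39.  39.]
-80 418 x [-82.  94.] y [-39.  38.]
-65 152 x [-67.  74.] y [-14.  13.]
-50 205 x [-56.  65.] y [-12.  11.]
-35 192 x [-52.  61.] y [-11.  11.]
-20 180 x [-48.  58.] y [-12.  11.]
-5 75 x [-50.  58.] y [-11.  11.]
```

```bash
cat > plan.py <<'E'
from kin import *
import kin
PR,_=fit(); PR=PR.x
lo=np.array([-3.08,-.75,.22,-1.43,0,-2.85]);hi=np.array([3.08,2.2,2.44,4.57,2.65,2.85])
FL=R.from_euler('z',np.pi).as_matrix()
def ik(p,M,q0):
    def f(q):
        P,N=fk(q,PR);N=N@FL
        return np.concatenate([(P-p)*5,R.from_matrix(N.T@M).as_rotvec()])
    r=least_squares(f,np.clip(q0,lo+1e-3,hi-1e-3),bounds=(lo,hi)); return r.x,np.abs(r.fun).max()
def tool(al,head):  # al,head deg
    a=np.radians(al);h=np.array([np.cos(np.radians(head)),np.sin(np.radians(head)),0]);k=np.array([0,0,1.])
    z=np.cos(a)*h-np.sin(a)*k;x=np.sin(a)*h+np.cos(a)*k
    return np.stack([x,np.cross(z,x),z],1)
O=np.array([.4762,.1643]);HS=64.1;HB=66.2;B=np.array([.4379,.0881])
def hv(a): return np.array([np.cos(np.radians(a)),np.sin(np.radians(a))])
def uv(u,v,l=0): # board frame: u from front edge inward mm, v height, l lateral
    h=hv(HB); p=B+(u-75)/1000*h+l/1000*np.array([-h[1],h[0]]); return np.array([*p,v/1000])
def sxz(x,z,l=0):
    h=hv(HS); p=O+x/1000*h+l/1000*np.array([-h[1],h[0]]); return np.array([*p,z/1000])
def delta(p,M):
    o=get_obs();M0=R.from_quat(o['tool_rot']).as_matrix()
    print('shift units',np.round(M0.T@(p-o['position'])/.025,2),'rot deg',np.round(np.degrees(R.from_matrix(M0.T@M).as_rotvec()),1))
E
cat > chk.py <<'E'
from plan import *
o=get_obs(); 
for flip in (0,1):
  q=np.array(o['q'])
  for nm,p,al,hd in [('pre',uv(-15,75),45,HB),('in',uv(22,37),45,HB),('t45',uv(61.6,132),45,HB)]+[(f'th{t}',None,t,HS) for t in(60,75,90,100,112.5)]:
    if p is None:
        t=np.radians(al)
        # board axes in stand x,z : bx=(cos,-sin) bz=(sin,cos)
        bx=np.array([np.cos(t),-np.sin(t)]);bz=np.array([np.sin(t),np.cos(t)])
        foot=np.array([-25,35]) if al<=90 else np.array([-10.7,35])-14*bz
        g=foot-bx*132+bz*7; p=sxz(*g)
    M=tool(al,hd)
    if flip: M=M@FL
    best=None
    for tr in range(6):
        qq,e=ik(p,M,q if tr==0 else q+np.random.randn(6)*.5)
        if best is None or e<best[1]-1e-6 : best=(qq,e)
        if e<1e-5: break
    q=best[0]; print(flip,nm,np.round(p,3),np.round(q,2),best[1])
E
python3 chk.py
```

```text
0 pre [0.402 0.006 0.075] [-0.83  0.75  2.19  0.95  0.87 -2.85] 0.03790934795787109
0 in [0.417 0.04  0.037] [-0.71  0.84  2.17  1.04  0.81 -2.85] 0.07339198164267967
0 t45 [0.432 0.076 0.132] [-0.65  0.61  2.22  1.08  0.9  -2.75] 1.2490009027033011e-15
0 th60 [0.439 0.088 0.153] [-0.43  0.43  2.15  0.83  0.74 -2.23] 1.1462775173498585e-11
0 th75 [0.453 0.117 0.164] [-0.16  0.38  2.    0.38  0.73 -1.56] 4.236611061969597e-12
0 th90 [0.468 0.148 0.167] [ 0.08  0.43  1.82 -0.    0.89 -1.04] 1.0966101598714842e-14
0 th100 [0.479 0.169 0.166] [ 0.2   0.5   1.69 -0.16  1.06 -0.83] 2.3922253067354404e-11
0 th112.5 [0.491 0.194 0.16 ] [ 0.32  0.62  1.53 -0.29  1.29 -0.67] 2.254556722671691e-11
1 pre [0.402 0.006 0.075] [-0.85  0.77  2.23  1.02  0.85  0.16] 7.932196566251548e-12
1 in [0.417 0.04  0.037] [-0.76  0.88  2.24  1.21  0.79  0.02] 8.755269455320101e-11
1 t45 [0.432 0.076 0.132] [-0.65  0.61  2.22  1.08  0.9   0.39] 2.220446049250313e-15
1 th60 [0.439 0.088 0.153] [-0.43  0.43  2.15  0.83  0.74  0.92] 1.893818435405592e-11
1 th75 [0.453 0.117 0.164] [-0.16  0.38  2.    0.38  0.73  1.58] 1.732780585683713e-12
1 th90 [0.468 0.148 0.167] [ 0.08  0.43  1.82 -0.    0.89  2.1 ] 1.637576260094436e-14
1 th100 [0.479 0.169 0.166] [ 0.2   0.5   1.69 -0.16  1.06  2.31] 2.7192137430631647e-11
1 th112.5 [0.491 0.194 0.16 ] [ 0.32  0.62  1.53 -0.29  1.29  2.47] 2.8538926719913504e-11
```

Call:
carry_out([
  [0.03, 0, 0, 0, 0, 0, 60],
  [0.03, 0, 0, 0, 0, 0, 60],
  [0.03, 0, 0, 0, 0, 0, 60],
  [0.03, 0, 0, 0, 0, 0, 60],
  [0.03, 0, 0, 0, 0, 0, 60],
  [0.03, 0, 0, 0, 0, 0, 60],
  [0.03, 0, 0, 0, 0, 0, 60],
], force=15)

```text
time: 3.25
position: [0.3806, -0.127, 0.2977]
tool_rot: [0.965, 0.045, 0.117, -0.23]
ft_force: [-0.1, 0.5, -0.5]
grip_width: 0.0444
```

Call:
carry_out([
  [0.03, 0, 0, 0, 0, 0, 60],
  [0.03, 0, 0, 0, 0, 0, 60],
  [0.03, 0, 0, 0, 0, 0, 60],
  [0.03, 0, 0, 0, 0, 0, 60],
  [0.03, 0, 0, 0, 0, 0, 60],
  [0.03, 0, 0, 0, 0, 0, 60],
  [0.03, 0, 0, 0, 0, 0, 60],
])

```text
time: 3.95
position: [0.3806, -0.127, 0.2977]
tool_rot: [0.858, -0.444, -0.013, -0.257]
ft_force: [-0.2, -0.0, 1.1]
grip_width: 0.0423
```

Call:
carry_out([
  [0.03, 0, 0, 0, 0, 0, 60],
  [0.03, 0, 0, 0, 0, 0, 60],
  [0.03, 0, 0, 0, 0, 0, 60],
  [0.03, 0, 0, 0, 0, 0, 60],
  [0.03, 0, 0, 0, 0, 0, 60],
  [0.03, 0, 0, 0, 0, 0, 60],
  [0.03, 0, 0, 0, 0, 0, 60],
])

```text
time: 4.65
position: [0.3806, -0.127, 0.2977]
tool_rot: [-0.521, 0.814, 0.14, 0.216]
ft_force: [0.1, 0.3, -0.2]
grip_width: 0.0426
```

```bash
python3 -c "
from plan import *
log()
delta(uv(-15,75),tool(45,HB)@FL)"
```

```text
t 4.65 q [-0.967  0.19   1.885  0.45   1.376  0.876] p [ 0.3806 -0.127   0.2977] 
 [[-0.363 -0.909  0.206]
 [-0.788  0.417  0.454]
 [-0.498  0.003 -0.867]] F [ 0.1  0.3 -0.2] w 0.04260031975989161
shift units [-0.05  1.43 10.31] rot deg [ -0.4 -15.1  -0.8]
```

Call:
carry_out([
  [0.03, 0, 1.4, 2, -0.2, -8, -0.4],
  [0.03, 0, 1.4, 4, -0.4, -15, -0.8],
  [0.03, 0, 1.4, 6, -0.4, -15, -0.8],
  [0.03, 0, 1.4, 8, -0.4, -15, -0.8],
  [0.03, -0.05, 1.43, 10.3, -0.4, -15.1, -0.8],
  [0.03, -0.05, 1.43, 10.3, -0.4, -15.1, -0.8],
])

```text
time: 5.25
position: [0.4006, 0.0082, 0.0721]
tool_rot: [-0.507, 0.772, 0.212, 0.319]
ft_force: [0.5, -0.0, 0.5]
grip_width: 0.0423
```

```bash
python3 -c "
from plan import *
log();shot('scene','s2')
delta(uv(-15,75),tool(45,HB)@FL);delta(uv(22,37),tool(45,HB)@FL)"
```

```text
t 5.25 q [-0.85   0.783  2.23   1.02   0.848  0.159] p [0.4006 0.0082 0.0721] 
 [[-0.282 -0.918  0.278]
 [-0.647  0.396  0.651]
 [-0.708  0.004 -0.706]] F [ 0.5 -0.   0.5] w 0.042338727211423066
shift units [-0.03 -0.08 -0.15] rot deg [0.5 0.1 0.2]
shift units [ 0.01 -0.1   1.97] rot deg [0.5 0.1 0.2]
```

View pics/s2.png

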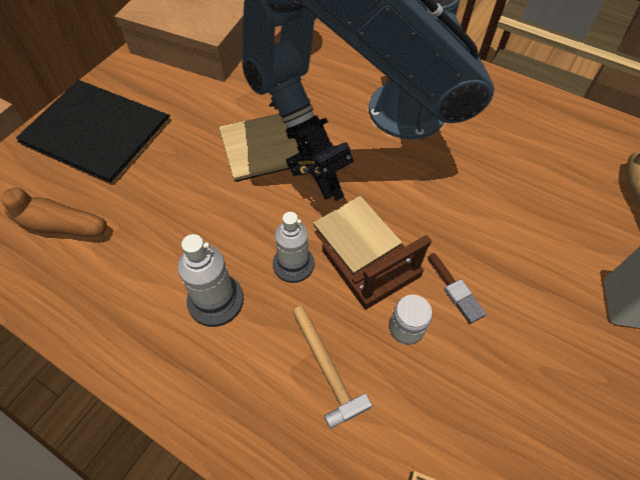

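Fingertips at about (197,338), just in front of the board's front edge at (205,345). Now I'll slide them in.

Call:
carry_out([
  [0.03, 0, -0.1, 0.7, 0.5, 0.1, 0.2],
  [0.03, 0, -0.1, 1.4, 0.5, 0.1, 0.2],
  [0.03, 0, -0.1, 2.0, 0.5, 0.1, 0.2],
  [0.03, 0, -0.1, 2.0, 0.5, 0.1, 0.2],
])

```text
time: 5.7
position: [0.4183, 0.0378, 0.0397]
tool_rot: [-0.505, 0.774, 0.206, 0.322]
ft_force: [0.7, -0.0, 0.3]
grip_width: 0.0421
```

```bash
python3 - <<'E'
from plan import *
log();p,d=shot('scene','s3')
cv2.imwrite('pics/s3c.png',cv2.resize(p[150:320,230:450],None,fx=3.5,fy=3.5,interpolation=2)[:,:,::-1])
M=tool(45,HB)@FL; x=tool(45,HB)[:,0];z=M[:,2]
M0=R.from_quat(get_obs()['tool_rot']).as_matrix()
for th in (0,5,10,15,20,25,30,35,40,45):
    t=np.radians(th);c=np.array([150-150*np.cos(t),34+150*np.sin(t)])
    g=c+15*np.array([.707,-.707])+21*np.array([.707,.707])
    print(th,np.round(g));delta(uv(*g),M)
E
```

```text
t 5.7 q [-0.757  0.876  2.237  1.21   0.795  0.028] p [0.4183 0.0378 0.0397] 
 [[-0.282 -0.915  0.29 ]
 [-0.649  0.404  0.644]
 [-0.707 -0.007 -0.708]] F [ 0.7 -0.   0.3] w 0.042135174857235225
0 [25. 38.]
shift units [-0.08  0.11  0.19] rot deg [-0.4 -0.   0.2]
5 [26. 51.]
shift units [-0.47  0.1  -0.17] rot deg [-0.4 -0.   0.2]
10 [28. 64.]
shift units [-0.89  0.1  -0.48] rot deg [-0.4 -0.   0.2]
15 [31. 77.]
shift units [-1.33  0.1  -0.77] rot deg [-0.4 -0.   0.2]
20 [34. 90.]
shift units [-1.79  0.09 -1.01] rot deg [-0.4 -0.   0.2]
25 [ 40. 102.]
shift units [-2.27  0.09 -1.21] rot deg [-0.4 -0.   0.2]
30 [ 46. 113.]
shift units [-2.77  0.09 -1.37] rot deg [-0.4 -0.   0.2]
35 [ 53. 124.]
shift units [-3.28  0.08 -1.48] rot deg [-0.4 -0.   0.2]
40 [ 61. 135.]
shift units [-3.8   0.08 -1.55] rot deg [-0.4 -0.   0.2]
45 [ 69. 144.]
shift units [-4.33  0.08 -1.57] rot deg [-0.4 -0.   0.2]
```

View pics/s3c.png

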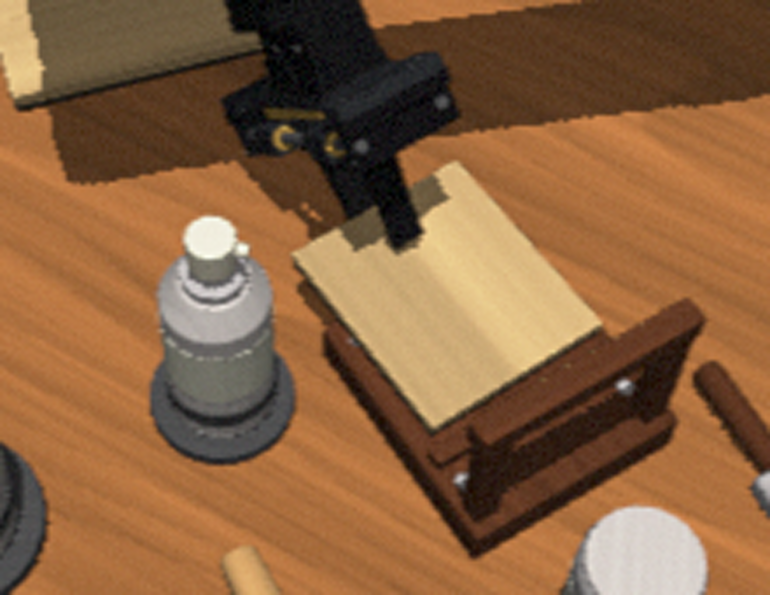

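The upper finger is over the front edge, the lower one is beneath it, and the board hasn't moved. Lifting now.

Call:
carry_out([
  [0.03, -0.2, 0.1, 0.0, 0, 0, 0],
  [0.03, -0.4, 0.1, -0.15, 0, 0, 0],
  [0.03, -0.65, 0.1, -0.32, 0, 0, 0],
  [0.03, -0.9, 0.1, -0.48, 0, 0, 0],
  [0.03, -1.1, 0.1, -0.63, 0, 0, 0],
  [0.03, -1.33, 0.1, -0.77, 0, 0, 0],
  [0.03, -1.55, 0.1, -0.9, 0, 0, 0],
  [0.03, -1.8, 0.1, -1.0, 0, 0, 0],
])

```text
time: 6.55
position: [0.4214, 0.0513, 0.0899]
tool_rot: [-0.504, 0.774, 0.206, 0.323]
ft_force: [-0.7, -0.9, -0.9]
grip_width: 0.0425
```

```bash
python3 - <<'E'
from plan import *
log();p,d=shot('scene','s4')
cv2.imwrite('pics/s4c.png',cv2.resize(p[130:320,230:450],None,fx=3,fy=3,interpolation=2)[:,:,::-1])
E
```

```text
t 6.55 q [-0.724  0.733  2.244  1.128  0.845  0.201] p [0.4214 0.0513 0.0899] 
 [[-0.283 -0.913  0.292]
 [-0.648  0.407  0.644]
 [-0.707 -0.007 -0.707]] F [-0.7 -0.9 -0.9] w 0.042537918283798014
```

View pics/s4c.png

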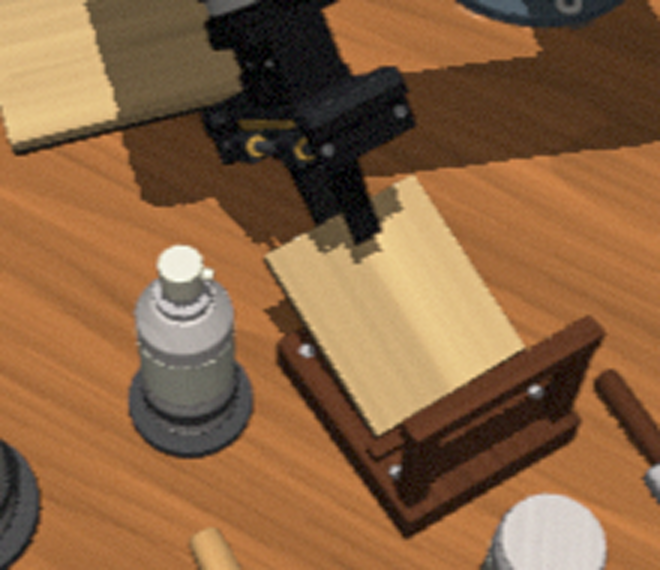

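```bash
cat > meas.py <<'E'
from plan import *
def board(f,col=True):
    s=np.load(f'pics/{f}.npz');P=cloud('scene',s['d'])*1000;p=s['p'].astype(int)
    h=hv(HS);rel=P[...,:2]-O*1000;X=rel@h;Y=rel@np.array([-h[1],h[0]]);Z=P[...,2]
    plyw=(p[...,0]>125)&(p[...,0]-p[...,2]>45)&(p[...,0]-p[...,1]<70)&(p[...,1]>100)
    m=(X>-200)&(X<30)&(abs(Y)<90)&(Z>38)&plyw
    n,l,st,_=cv2.connectedComponentsWithStats(m.astype(np.uint8));k=1+np.argmax(st[1:,4]);m=l==k
    A=np.stack([X[m],Y[m],Z[m]],1)
    c=np.median(A,0)
    for _ in range(4):
        c=A.mean(0);U,S,V=np.linalg.svd(A-c,full_matrices=False);nrm=V[2]*np.sign(V[2][2]);r=(A-c)@nrm;A=A[abs(r)<max(3,2*r.std())]
    print(f,len(A),'normal',np.round(nrm,3),'theta',round(np.degrees(np.arctan2(nrm[0],nrm[2])),1),'yaw err',round(np.degrees(np.arctan2(nrm[1],nrm[0])),1),'rms',r.std().round(2))
    print(' X',np.percentile(A[:,0],[.5,99.5]).round(1),'Y',np.percentile(A[:,1],[.5,99.5]).round(1),'Z',np.percentile(A[:,2],[.5,99.5]).round(1))
if __name__=='__main__':
    import sys; [board(a) for a in sys.argv[1:]]
E
python3 meas.py s0 s3 s4
```

```text
s0 3207 normal [0.001 0.004 1.   ] theta 0.0 yaw err 80.1 rms 1.41
 X [-158.2   -9.1] Y [-64.5  66.1] Z [43.5 49.5]
s3 2903 normal [-0.     0.004  1.   ] theta -0.0 yaw err 94.6 rms 1.42
 X [-156.3   -8.9] Y [-64.6  65.7] Z [43.7 49.5]
s4 3258 normal [0.318 0.01  0.948] theta 18.5 yaw err 1.8 rms 1.49
 X [-139.7   -0.9] Y [-62.6  67.2] Z [44.8 93. ]
```

```bash
python3 - <<'E'
from plan import *
M=tool(45,HB)@FL
for th in (20,25,30,35,40,45):
    t=np.radians(th);c=np.array([153-150*np.cos(t),34+150*np.sin(t)])
    g=c+15*np.array([.707,-.707])+21*np.array([.707,.707])
    print(th,np.round(g));delta(uv(*g),M)
t=np.radians(45);c=np.array([153-150*np.cos(t),34+150*np.sin(t)]); g=c+17*np.array([.707,-.707])+7*np.array([.707,.707]);delta(uv(*g),M)
E
```

```text
20 [37. 90.]
shift units [-0.03 -0.03  0.1 ] rot deg [-0.4  0.1  0.2]
25 [ 43. 102.]
shift units [-0.51 -0.03 -0.1 ] rot deg [-0.4  0.1  0.2]
30 [ 49. 113.]
shift units [-1.01 -0.03 -0.26] rot deg [-0.4  0.1  0.2]
35 [ 56. 124.]
shift units [-1.52 -0.03 -0.37] rot deg [-0.4  0.1  0.2]
40 [ 64. 135.]
shift units [-2.04 -0.03 -0.44] rot deg [-0.4  0.1  0.2]
45 [ 72. 144.]
shift units [-2.56 -0.04 -0.46] rot deg [-0.4  0.1  0.2]
shift units [-2.   -0.03 -0.38] rot deg [-0.4  0.1  0.2]
```

Call:
carry_out([
  [0.03, -0.3, 0, 0.0, 0, 0, 0],
  [0.1, -0.6, 0, -0.12, 0, 0, 0],
  [0.15, -0.9, 0, -0.2, 0, 0, 0],
  [0.2, -1.2, 0, -0.27, 0, 0, 0],
  [0.25, -1.5, 0, -0.33, 0, 0, 0],
  [0.3, -1.75, 0, -0.37, 0, 0, 0],
  [0.4, -1.95, 0, -0.39, 0, 0, 0],
  [0.45, -2.15, 0, -0.4, 0, 0, 0],
])

```text
time: 7.4
position: [0.4338, 0.08, 0.1349]
tool_rot: [-0.504, 0.774, 0.206, 0.323]
ft_force: [-1.1, -1.8, -0.2]
grip_width: 0.0261
```

```bash
python3 - <<'E'
from plan import *
log();p,d=shot('scene','s5')
cv2.imwrite('pics/s5c.png',cv2.resize(p[130:320,230:450],None,fx=3,fy=3,interpolation=2)[:,:,::-1])
E
python3 meas.py s5
```

```text
t 7.4 q [-0.637  0.603  2.223  1.09   0.894  0.39 ] p [0.4338 0.08   0.1349] 
 [[-0.283 -0.914  0.292]
 [-0.648  0.407  0.644]
 [-0.707 -0.007 -0.707]] F [-1.1 -1.8 -0.2] w 0.026084376753970052
s5 3361 normal [0.685 0.008 0.729] theta 43.2 yaw err 0.7 rms 1.38
 X [-106.5    0.6] Y [-60.5  68.7] Z [ 46.6 147.3]
```

View pics/s5c.png

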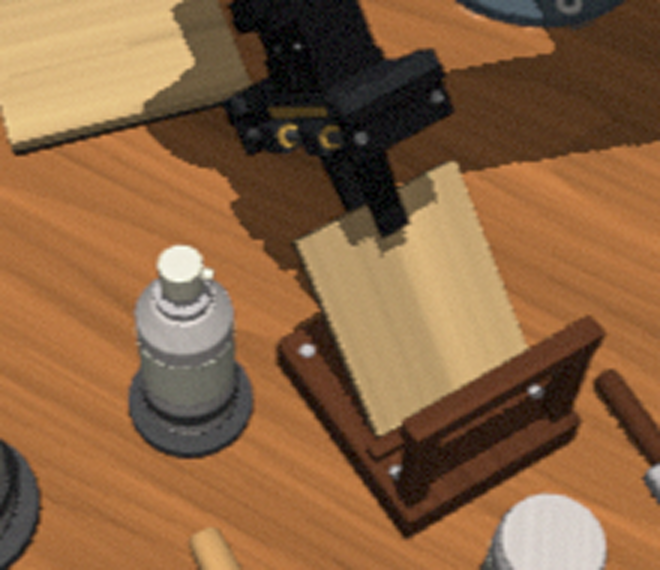

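Call:
carry_out([
  [0.65, 0.15, 0, 0, 0, 0, 0],
  [1, 0.15, 0, 0, 0, 0, 0],
  [1, 0.15, 0, 0, 0, 0, 0],
  [1, 0.15, 0, 0, 0, 0, 0],
  [1, 0.15, 0, 0, 0, 0, 0],
], force=25)

```text
time: 7.95
position: [0.4324, 0.0773, 0.1317]
tool_rot: [-0.504, 0.774, 0.206, 0.323]
ft_force: [0.7, 0.0, -1.5]
grip_width: 0.0138
```

```bash
python3 - <<'E'
from plan import *
log();shot('scene','s6');shot('top','t6')
E
python3 meas.py s6
```

```text
t 7.95 q [-0.645  0.612  2.226  1.091  0.892  0.377] p [0.4324 0.0773 0.1317] 
 [[-0.284 -0.913  0.292]
 [-0.647  0.407  0.645]
 [-0.707 -0.006 -0.707]] F [ 0.7  0.  -1.5] w 0.01379917098164272
s6 3405 normal [0.704 0.013 0.71 ] theta 44.7 yaw err 1.0 rms 1.4
 X [-104.    -0.3] Y [-60.2  68.9] Z [ 44.2 147.9]
```

```bash
cat > path.py <<'E'
from plan import *
def g(th,foot,which,s=131.7,Y=1.4,hd=None):
    t=np.radians(th);bx=np.array([np.cos(t),-np.sin(t)]);bz=np.array([np.sin(t),np.cos(t)])
    f=np.array(foot,float)
    if which=='ply': f=f-14*bz
    q=f-bx*s+bz*7
    print(th,foot,which,end=' ');delta(sxz(*q,Y),tool(th,HS if hd is None else hd)@FL)
E
python3 - <<'E'
from path import *
g(45,(-9.2,33.6),'rub',hd=65.6)
g(47,(-11,38),'rub',Y=1,hd=65.4)
for th,x,Y,hd in((54,-14,.5,65.2),(62,-17,0,64.9),(70,-20,-1,64.6),(78,-23,-1.5,64.3),(86,-25,-2,HS)): g(th,(x,39),'rub',Y=Y,hd=hd)
q=np.array(get_obs()['q'])
E
```

```text
45 (-9.2, 33.6) rub shift units [ 0. -0.  0.] rot deg [0.  0.  0.5]
47 (-11, 38) rub shift units [-0.25 -0.02 -0.16] rot deg [0.2 2.  0.7]
54 (-14, 39) rub shift units [-0.83 -0.06 -0.18] rot deg [0.3 9.  0.8]
62 (-17, 39) rub shift units [-1.45 -0.1  -0.06] rot deg [ 0.4 17.   1.1]
70 (-20, 39) rub shift units [-2.04 -0.16  0.15] rot deg [ 0.5 25.   1.4]
78 (-23, 39) rub shift units [-2.58 -0.2   0.46] rot deg [ 0.5 33.   1.7]
86 (-25, 39) rub shift units [-3.08 -0.24  0.87] rot deg [ 0.5 41.   1.9]
```

Call:
carry_out([
  [1, -0.25, 0, -0.16, 0.2, 2, 0.5],
  [1, -0.55, -0.05, -0.17, 0.2, 5.5, 0.6],
  [1, -0.83, -0.06, -0.18, 0.3, 9, 0.8],
  [1, -1.45, -0.1, -0.06, 0.4, 17, 1.1],
  [1, -2.04, -0.16, 0.15, 0.5, 25, 1.4],
  [1, -2.58, -0.2, 0.46, 0.5, 33, 1.7],
  [1, -3.08, -0.24, 0.87, 0.5, 41, 1.9],
  [1, -3.08, -0.24, 0.87, 0.5, 41, 1.9],
])

```text
time: 8.85
position: [0.4614, 0.1369, 0.1687]
tool_rot: [-0.533, 0.842, 0.052, 0.064]
ft_force: [-0.7, 0.3, -4.8]
grip_width: 0.0138
```

```bash
python3 - <<'E'
from path import *
log();p,d=shot('scene','s7');cv2.imwrite('pics/s7c.png',cv2.resize(p[80:320,230:450],None,fx=2.5,fy=2.5,interpolation=2)[:,:,::-1])
p,d=shot('top','t7')
g(86,(-25,39),'rub',Y=-2)
for th in (94,102,108,112.5): g(th,(-11,38),'ply',Y=-2)
g(112.5,(-11,36),'ply',Y=-2)
E
```

```text
t 8.85 q [-0.049  0.395  1.91   0.222  0.805  1.813] p [0.4614 0.1369 0.1687] 
 [[-0.424 -0.904  0.052]
 [-0.891  0.427  0.156]
 [-0.163  0.02  -0.986]] F [-0.7  0.3 -4.8] w 0.013791293885500683
86 (-25, 39) rub shift units [-0.04 -0.1  -0.05] rot deg [1.  5.7 0.9]
94 (-11, 38) ply shift units [-0.76 -0.11  0.11] rot deg [ 1.  13.7  1. ]
102 (-11, 38) ply shift units [-1.48 -0.12  0.3 ] rot deg [ 0.9 21.7  1. ]
108 (-11, 38) ply shift units [-1.99 -0.14  0.5 ] rot deg [ 0.9 27.7  1.1]
112.5 (-11, 38) ply shift units [-2.36 -0.15  0.69] rot deg [ 0.8 32.2  1.1]
112.5 (-11, 36) ply shift units [-2.34 -0.15  0.77] rot deg [ 0.8 32.2  1.1]
```

View pics/s7c.png

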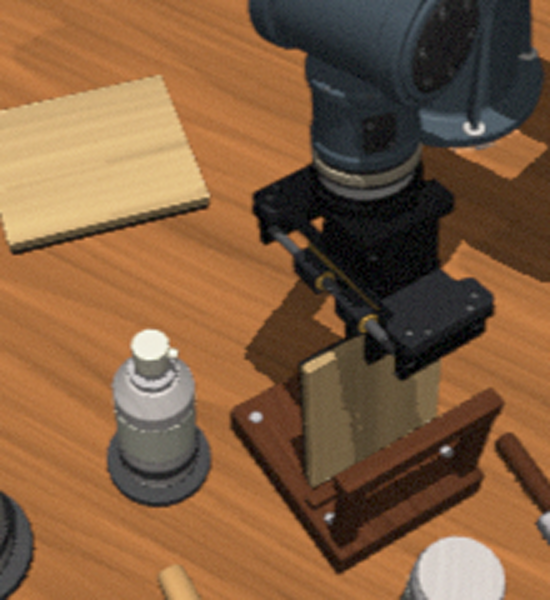

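Call:
carry_out([
  [1, -0.04, -0.1, -0.05, 1, 5.7, 0.9],
  [1, -0.2, -0.1, 0.0, 1, 7.5, 0.9],
  [1, -0.58, -0.1, 0.06, 1, 11.7, 1],
  [1, -0.94, -0.1, 0.15, 1, 15.7, 1],
  [1, -1.3, -0.12, 0.25, 1, 19.7, 1],
  [1, -1.65, -0.13, 0.37, 0.9, 23.7, 1],
  [1, -1.99, -0.14, 0.5, 0.9, 27.7, 1.1],
  [1, -1.99, -0.14, 0.5, 0.9, 27.7, 1.1],
])

```text
time: 9.75
position: [0.4873, 0.1825, 0.1625]
tool_rot: [-0.523, 0.838, -0.08, -0.134]
ft_force: [-0.4, 1.2, -4.4]
grip_width: 0.0139
```

```bash
python3 - <<'E'
from path import *
log();p,d=shot('scene','s8');cv2.imwrite('pics/s8c.png',cv2.resize(p[80:320,230:450],None,fx=2.5,fy=2.5,interpolation=2)[:,:,::-1])
p,d=shot('top','t8');cv2.imwrite('pics/t8c.png',cv2.resize(p[150:350,180:400],None,fx=3,fy=3,interpolation=2)[:,:,::-1])
for th in (108,112.5): g(th,(-11,38),'ply',Y=-2)
g(112.5,(-11,36),'ply',Y=-2)
E
```

```text
t 9.75 q [ 0.277  0.579  1.584 -0.243  1.207  2.416] p [0.4873 0.1825 0.1625] 
 [[-0.418 -0.897 -0.142]
 [-0.855  0.441 -0.274]
 [ 0.308  0.007 -0.951]] F [-0.4  1.2 -4.4] w 0.013928704984946425
108 (-11, 38) ply shift units [-0.13 -0.01 -0.13] rot deg [ 0.5 -0.  -0.3]
112.5 (-11, 38) ply shift units [-0.55 -0.01 -0.13] rot deg [ 0.5  4.5 -0.2]
112.5 (-11, 36) ply shift units [-0.57 -0.01 -0.06] rot deg [ 0.5  4.5 -0.2]
```

View pics/s8c.png

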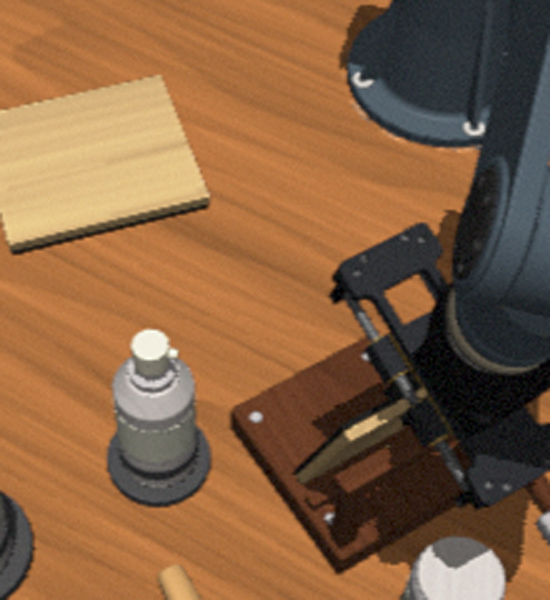

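View pics/t8c.png

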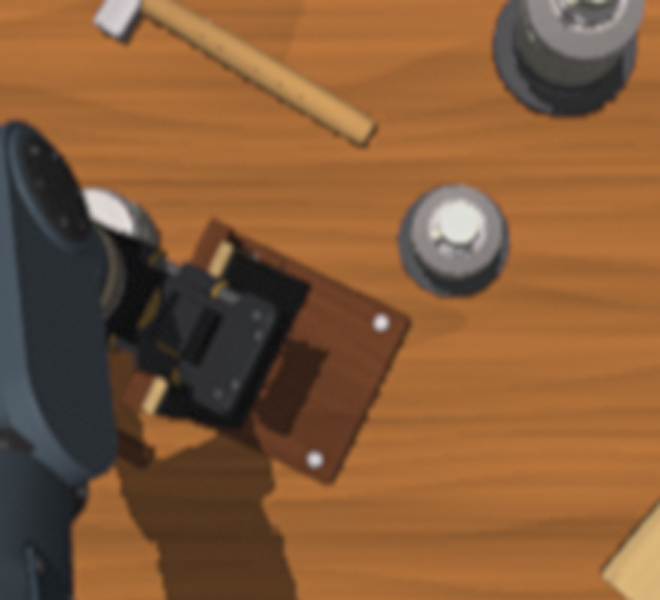

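Call:
carry_out([
  [1, -0.2, 0, -0.1, 0.3, 1, 0],
  [1, -0.38, 0, -0.1, 0.5, 2.7, 0],
  [1, -0.55, 0, -0.1, 0.5, 4.5, -0.2],
  [1, -0.55, 0, -0.1, 0.5, 4.5, -0.2],
  [1, -0.55, 0, -0.1, 0.5, 4.5, -0.2],
])

```text
time: 10.35
position: [0.4937, 0.1938, 0.1628]
tool_rot: [-0.52, 0.832, -0.106, -0.164]
ft_force: [0.2, -0.1, -4.9]
grip_width: 0.0138
```

```bash
python3 - <<'E'
from path import *
log()
g(112.5,(-11,38),'ply',Y=-2)
g(112.5,(-11,34),'ply',Y=-2)
g(112.5,(-11,33),'ply',Y=-2)
E
```

```text
t 10.35 q [ 0.324  0.621  1.519 -0.291  1.292  2.47 ] p [0.4937 0.1938 0.1628] 
 [[-0.406 -0.899 -0.163]
 [-0.83   0.437 -0.346]
 [ 0.383 -0.005 -0.924]] F [ 0.2 -0.1 -4.9] w 0.013839187536805773
112.5 (-11, 38) ply shift units [0.04 0.04 0.03] rot deg [-0.3  0.  -0.1]
112.5 (-11, 34) ply shift units [-0.02  0.04  0.18] rot deg [-0.3  0.  -0.1]
112.5 (-11, 33) ply shift units [-0.04  0.04  0.22] rot deg [-0.3  0.  -0.1]
```

Call:
carry_out([
  [1, -0.03, 0, 0.08, -0.2, 0, 0],
  [1, -0.05, 0, 0.14, -0.3, 0, 0],
  [1, -0.05, 0, 0.14, -0.3, 0, 0],
])

```text
time: 10.65
position: [0.4938, 0.1932, 0.1594]
tool_rot: [-0.519, 0.832, -0.104, -0.165]
ft_force: [-0.2, -0.0, -3.2]
grip_width: 0.0141
```

Call:
carry_out([
  [1, -0.02, 0, 0.04, 0, 0, 0],
  [1, -0.02, 0, 0.04, 0, 0, 0],
])

```text
time: 10.85
position: [0.4944, 0.1934, 0.1589]
tool_rot: [-0.519, 0.832, -0.104, -0.165]
ft_force: [0.2, 0.9, 1.2]
grip_width: 0.0139
```

```bash
python3 - <<'E'
from path import *
log()
g(112.5,(-11,34),'ply',Y=-2)
E
```

```text
t 10.85 q [ 0.321  0.628  1.519 -0.29   1.287  2.47 ] p [0.4944 0.1934 0.1589] 
 [[-0.406 -0.898 -0.166]
 [-0.83   0.439 -0.344]
 [ 0.383 -0.002 -0.924]] F [0.2 0.9 1.2] w 0.01385556272306584
112.5 (-11, 34) ply shift units [0.03 0.07 0.04] rot deg [-0.   0.  -0.2]
```

Call:
carry_out([
  [1, -0.06, 0, 0.0, 0, 0.65, 0],
  [1, -0.12, 0, 0.0, 0, 1.3, 0],
  [1, -0.12, 0, 0.0, 0, 1.3, 0],
])

```text
time: 11.15
position: [0.4943, 0.1944, 0.1575]
tool_rot: [-0.518, 0.829, -0.111, -0.177]
ft_force: [-0.9, -5.3, 5.0]
grip_width: 0.0137
```

```bash
python3 - <<'E'
from path import *
log()
E
```

```text
t 11.15 q [ 0.332  0.643  1.503 -0.304  1.315  2.482] p [0.4943 0.1944 0.1575] 
 [[-0.4   -0.899 -0.179]
 [-0.82   0.439 -0.368]
 [ 0.409 -0.    -0.912]] F [-0.9 -5.3  5. ] w 0.013686668777649643
```

Call:
carry_out([
  [0.55, 0, 0, 0, 0, 0, 0],
  [0.45, 0, 0, 0, 0, 0, 0],
  [0.4, 0, 0, 0, 0, 0, 0],
  [0.4, 0, 0, -0.3, 0, 0, 0],
  [0.4, 0, 0, -0.7, 0, 0, 0],
  [0.4, 0, 0, -1.3, 0, 0, 0],
  [0.4, 0, 0, -2.2, 0, 0, 0],
  [0.4, 0, 0, -3.2, 0, 0, 0],
])

```text
time: 11.95
position: [0.5092, 0.2258, 0.2312]
tool_rot: [-0.518, 0.83, -0.109, -0.175]
ft_force: [-0.3, -0.1, 0.4]
grip_width: 0.0262
```

Call:
carry_out([
  [0.4, 4, 0, -4, 0, 0, 0],
  [0.4, 5, 0, -5, 0, -8, 0],
  [0.4, 5, 0, -5, 0, -16, 0],
  [0.4, 5, 0, -5, 0, -20, 0],
])

```text
time: 12.35
position: [0.4815, 0.167, 0.4012]
tool_rot: [-0.529, 0.848, -0.019, -0.022]
ft_force: [0.7, -0.1, 0.2]
grip_width: 0.0258
```

```bash
python3 - <<'E'
from path import *
log();p,d=shot('scene','s9');cv2.imwrite('pics/s9c.png',cv2.resize(p[80:340,230:480],None,fx=2.3,fy=2.3,interpolation=2)[:,:,::-1])
p,d=shot('top','t9');cv2.imwrite('pics/t9c.png',cv2.resize(p[150:350,150:400],None,fx=3,fy=3,interpolation=2)[:,:,::-1])
E
```

```text
t 12.35 q [ 0.146  0.216  1.428 -0.052  1.523  2.176] p [0.4815 0.167  0.4012] 
 [[-0.439 -0.898 -0.017]
 [-0.897  0.439 -0.055]
 [ 0.057 -0.009 -0.998]] F [ 0.7 -0.1  0.2] w 0.025826317939279822
```

View pics/s9c.png

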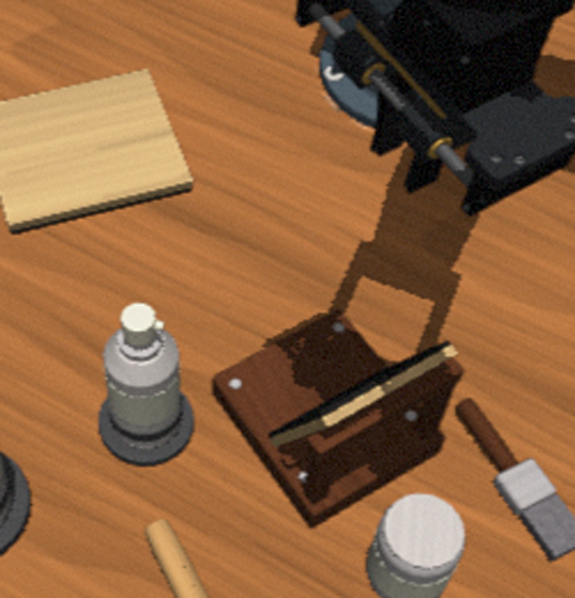

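View pics/t9c.png

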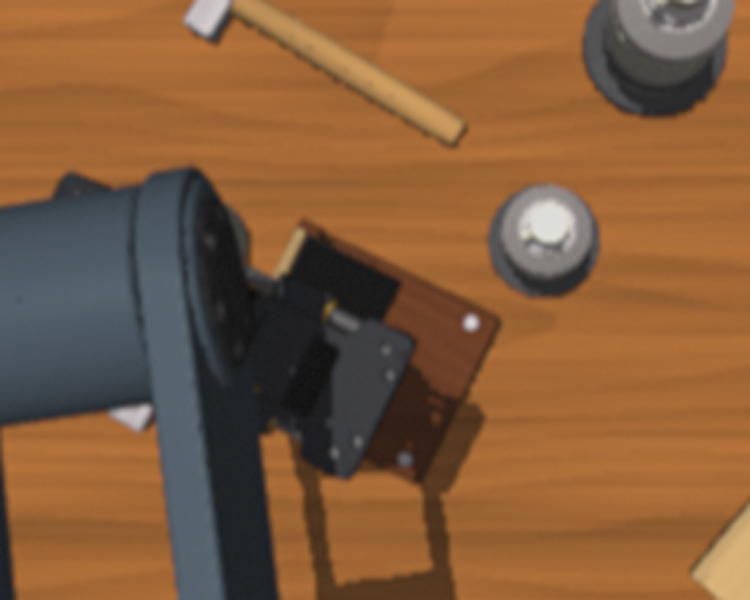

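```bash
python3 - <<'E'
from plan import *
t=np.load('pics/t0.npz');P=cloud('top',t['d'])*1000
m=P[120:185,340:400]; k=m[m[...,2]>205]; print('big can',k[:,:2].min(0),k[:,:2].max(0),k[:,2].max(), 'cap',np.median(m[m[...,2]>m[...,2].max()-6],0))
# cap from scene
s=np.load('pics/s9.npz');S=cloud('scene',s['d'])*1000
m=S[205:230,278:305];k=m[(m[...,2]>181)&(m[...,2]<195)&(np.hypot(m[...,0]-557,m[...,1])<40)]
print('cap scene',np.round((k.min(0)+k.max(0))/2,1),np.ptp(k,axis=0),np.median(k[:,2]))
q=get_obs()['q']
for z in(.26,.18):
  M=tool(90,HS)@FL; qq,e=ik(np.array([.557,-.002,z]),M,q);print(qq.round(2),e)
  delta(np.array([.557,-.002,z]),M)
E
```

```text
big can [ 471.50608643 -112.23467591] [733.90621598  24.65259369] 1223.230971163413 cap [ 471.50608643   24.65259369 1223.23097116]
cap scene [558.9   3.2 185.5] [30.23154804 30.57801619  8.89827972] 185.4628750265913
[-0.2   0.39  1.56 -0.    1.19  1.82] 1.73749903353837e-13
shift units [ 4.37 -5.6   6.  ] rot deg [-0.6 -3.3 -0.3]
[-0.2   0.49  1.65 -0.    1.    1.82] 5.551115123125783e-16
shift units [ 4.18 -5.56  9.19] rot deg [-0.6 -3.3 -0.3]
```

```bash
python3 - <<'E'
from plan import *
t=np.load('pics/t0.npz');P=cloud('top',t['d'])*1000
m=P[120:185,340:400]; k=m[(m[...,2]>100)&(m[...,2]<500)]; print('big can',np.percentile(k,1,0),np.percentile(k,99,0),k[:,2].max())
delta(np.array([.5572,-.001,.26]),tool(90,HS)@FL)
E
```

```text
big can [ 674.16773764 -132.8835616   104.92885103] [754.88375597 -52.39016692 245.10368646] 246.6161883865008
shift units [ 4.33 -5.59  6.  ] rot deg [-0.6 -3.3 -0.3]
```

Call:
carry_out([
  [1, 1.2, -1.6, 0.5, -0.6, -3.3, -0.3],
  [1, 2.4, -3.2, 1.5, -0.6, -3.3, -0.3],
  [1, 3.6, -4.7, 3, -0.6, -3.3, -0.3],
  [1, 4.33, -5.59, 4.5, -0.6, -3.3, -0.3],
  [1, 4.33, -5.59, 6, -0.6, -3.3, -0.3],
  [1, 4.33, -5.59, 6, -0.6, -3.3, -0.3],
  [1, 4.33, -5.59, 6, -0.6, -3.3, -0.3],
])

```text
time: 13.15
position: [0.5544, 0.0012, 0.2516]
tool_rot: [-0.532, 0.847, 0.004, -0.008]
ft_force: [-0.7, 0.0, 0.2]
grip_width: 0.0005
```

```bash
python3 - <<'E'
from plan import *
log();p,d=shot('scene','s10');cv2.imwrite('pics/s10c.png',cv2.resize(p[80:340,200:480],None,fx=2.3,fy=2.3,interpolation=2)[:,:,::-1])
P=cloud('scene',d)*1000
p,d=shot('top','t10');cv2.imwrite('pics/t10c.png',cv2.resize(p[150:350,150:400],None,fx=3,fy=3,interpolation=2)[:,:,::-1])
delta(np.array([.5572,-.001,.195]),tool(90,HS)@FL)
E
```

```text
t 13.15 q [-0.196  0.405  1.565 -0.006  1.187  1.826] p [0.5544 0.0012 0.2516] 
 [[-0.435 -0.901 -0.017]
 [-0.901  0.435 -0.002]
 [ 0.009  0.014 -1.   ]] F [-0.7  0.   0.2] w 0.0005485401137413051
shift units [ 0.05 -0.1   2.38] rot deg [ 0.4 -0.4  0.2]
```

View pics/s10c.png

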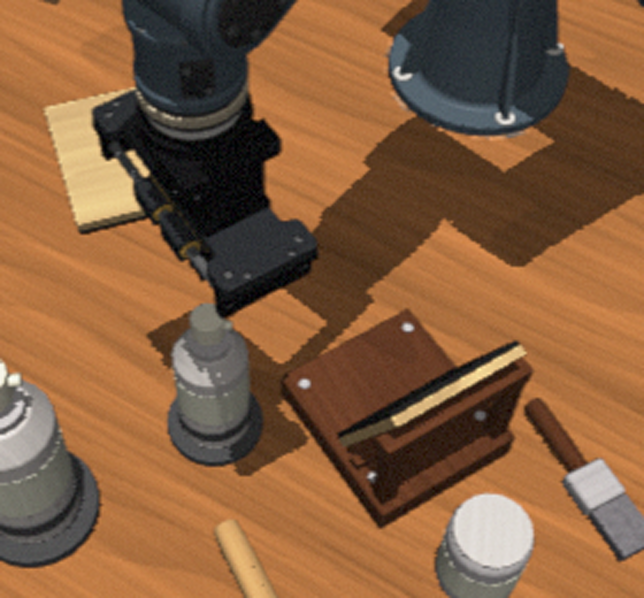

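View pics/t10c.png

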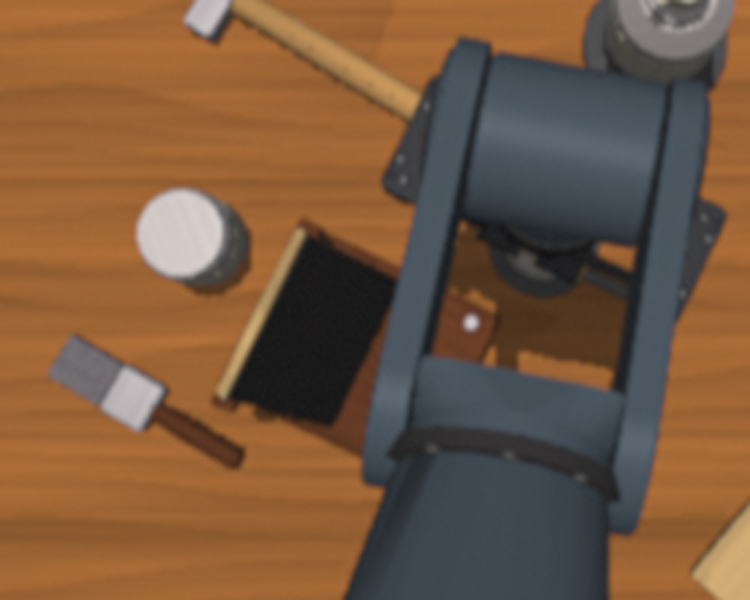

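```bash
cat > lean.py <<'E'
import sys
from plan import *
s=np.load(f'pics/{sys.argv[1]}.npz');P=cloud('top',s['d'])*1000;p=s['p'].astype(int)
h=hv(HS);Ot=O*1000-1.2;rel=P[...,:2]-Ot;X=rel@h;Y=rel@np.array([-h[1],h[0]]);Z=P[...,2]-1.3
m=(X>-60)&(X<60)&(abs(Y)<80)&(Z>45)&(Z<175)&(p.max(-1)<50)
n,l,st,_=cv2.connectedComponentsWithStats(m.astype(np.uint8));k=1+np.argmax(st[1:,4]);m=l==k
A=np.stack([X[m],Y[m],Z[m]],1)
for _ in range(5):
    c=A.mean(0);V=np.linalg.svd(A-c,full_matrices=False)[2];nr=V[2]*np.sign(V[2][2]);r=(A-c)@nr;A=A[abs(r)<max(3,2*r.std())]
nr=-nr
print(len(A),'bz',nr.round(3),'below level',np.degrees(-np.arcsin(nr[2])).round(1),'yaw',np.degrees(np.arctan2(nr[1],nr[0])).round(1),'rms',r.std().round(2))
print('X',np.percentile(A[:,0],[1,99]).round(1),'Y',np.percentile(A[:,1],[1,99]).round(1),'Z',np.percentile(A[:,2],[1,99]).round(1))
# ply corner at base: point on ply plane at z=34
q=c+nr*14; print('ply x at z34',(q[0]+(-nr[2]*(34-q[2])-nr[1]*(0-q[1]))/nr[0]).round(1),'at z142',(q[0]+(-nr[2]*(142-q[2])-nr[1]*(0-q[1]))/nr[0]).round(1))
E
python3 lean.py t10
```

```text
1858 bz [ 0.911 -0.    -0.413] below level 24.4 yaw -0.0 rms 1.06
X [-25.   33.5] Y [-63.3  59.9] Z [ 46.7 174.2]
ply x at z34 -15.5 at z142 33.5
```

Call:
carry_out([
  [1, 0.05, -0.1, 0.8, 0.4, -0.4, 0.2],
  [1, 0.05, -0.1, 1.6, 0.4, -0.4, 0.2],
  [1, 0.05, -0.1, 2.3, 0.4, -0.4, 0.2],
  [1, 0.05, -0.1, 2.3, 0.4, -0.4, 0.2],
])

```text
time: 13.65
position: [0.5555, -0.0007, 0.1956]
tool_rot: [-0.531, 0.847, 0.001, -0.002]
ft_force: [-1.4, 0.5, 0.4]
grip_width: 0.0007
```

```bash
python3 - <<'E'
from plan import *
log();p,d=shot('scene','s11');cv2.imwrite('pics/s11c.png',cv2.resize(p[150:300,230:380],None,fx=4,fy=4,interpolation=2)[:,:,::-1])
E
```

```text
t 13.65 q [-2.020e-01  4.700e-01  1.634e+00 -1.000e-03  1.041e+00  1.821e+00] p [ 0.5555 -0.0007  0.1956] 
 [[-0.436 -0.9   -0.004]
 [-0.9    0.436  0.   ]
 [ 0.002  0.004 -1.   ]] F [-1.4  0.5  0.4] w 0.0006949746408326547
```

View pics/s11c.png

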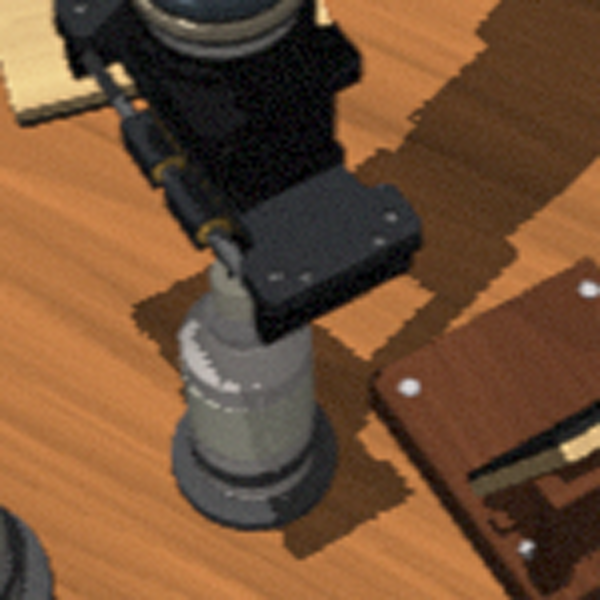

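Call:
carry_out([
  [1, -0.03, -0.05, 0.2, 0, 0, 0],
  [1, -0.03, -0.05, 0.35, 0, 0, 0],
  [1, -0.03, -0.05, 0.48, 0, 0, 0],
  [1, -0.03, -0.05, 0.48, 0, 0, 0],
])

```text
time: 14.1
position: [0.5585, -0.0019, 0.1839]
tool_rot: [-0.53, 0.848, 0.0, -0.0]
ft_force: [1.1, 0.4, 4.4]
grip_width: 0.0007
```

Call:
carry_out([
  [1, 0, 0, 0.08, 0, 0, 0],
  [1, 0, 0, 0.13, 0, 0, 0],
  [1, 0, 0, 0.13, 0, 0, 0],
])

```text
time: 14.4
position: [0.5585, -0.0019, 0.1807]
tool_rot: [-0.53, 0.848, 0.0, -0.0]
ft_force: [0.4, 1.7, 7.1]
grip_width: 0.0004
```

Call:
carry_out([
  [1, 0, 0, 0.05, 0, 0, 0],
  [1, 0, 0, 0.08, 0, 0, 0],
  [1, 0, 0, 0.08, 0, 0, 0],
])

```text
time: 14.7
position: [0.5586, -0.0019, 0.1794]
tool_rot: [-0.53, 0.848, -0.0, 0.0]
ft_force: [0.4, 1.7, 8.9]
grip_width: 0.0004
```

Call:
carry_out([
  [1, 0, 0, 0.04, 0, 0, 0],
  [1, 0, 0, 0.08, 0, 0, 0],
  [1, 0, 0, 0.08, 0, 0, 0],
  [1, 0, 0, 0.08, 0, 0, 0],
])

```text
time: 15.1
position: [0.5586, -0.0019, 0.1792]
tool_rot: [-0.53, 0.848, -0.0, 0.0]
ft_force: [-2.8, 1.1, 19.6]
grip_width: 0.0008
```

The hand hit a hard stop: 19.6 N with no further travel, so the cap is fully down. Retracting now.

Call:
carry_out([
  [1, 0, 0, -0.3, 0, 0, 0],
  [1, 0, 0, -0.7, 0, 0, 0],
  [1, 0, 0, -1.5, 0, 0, 0],
  [1, 0, 0, -3, 0, 0, 0],
  [1, 0, 0, -5, 0, 0, 0],
  [1, 0, 0, -6, 0, 0, 0],
])

```text
time: 15.7
position: [0.5584, -0.0025, 0.3293]
tool_rot: [-0.53, 0.848, -0.001, -0.001]
ft_force: [0.0, -0.2, -0.5]
grip_width: 0.0004
```

Call:
carry_out([
  [1, 2, -2, 0, 0, 0, 0],
  [1, 4, -3, 0, 0, 0, 0],
  [1, 6, -3, 0, 0, 0, 0],
  [1, 7.5, -3, 0, 0, 0, 0],
  [1, 7.5, -3, 0, 0, 0, 0],
])

```text
time: 16.2
position: [0.5404, -0.2081, 0.3248]
tool_rot: [-0.528, 0.849, 0.001, -0.004]
ft_force: [0.1, 0.8, -0.1]
grip_width: 0.0005
```

```bash
python3 - <<'E'
from plan import *
log();p,d=shot('scene','s12');S=cloud('scene',d)*1000
m=S[205:230,278:305];k=m[(m[...,2]>165)&(m[...,2]<195)&(np.hypot(m[...,0]-557,m[...,1])<18)];print('cap z',len(k),np.median(k[:,2]) if len(k) else 0)
p,d=shot('top','t12');P=cloud('top',d)*1000
m=P[210:240,318:345];k=m[(m[...,2]>165)&(m[...,2]<195)&(np.hypot(m[...,0]-557,m[...,1])<12)];print('cap z top',len(k),np.median(k[:,2]) if len(k) else 0)
E
python3 lean.py t12
```

```text
t 16.2 q [-0.558  0.367  1.413 -0.005  1.368  1.473] p [ 0.5404 -0.2081  0.3248] 
 [[-0.443 -0.896 -0.008]
 [-0.897  0.443 -0.001]
 [ 0.004  0.006 -1.   ]] F [ 0.1  0.8 -0.1] w 0.00045587231462682445
cap z 236 184.87295544901505
cap z top 99 188.151701359623
1851 bz [ 0.91  -0.    -0.414] below level 24.5 yaw -0.0 rms 1.04
X [-25.   33.4] Y [-63.3  59.4] Z [ 47.2 174.2]
ply x at z34 -15.5 at z142 33.6
```

View pics/s12.png

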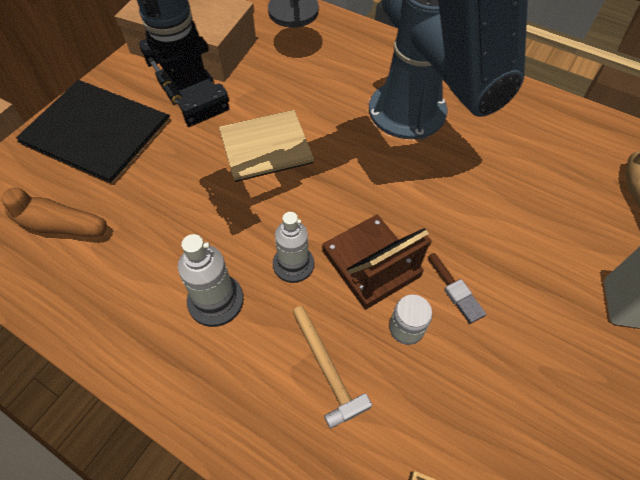

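View pics/t12.png

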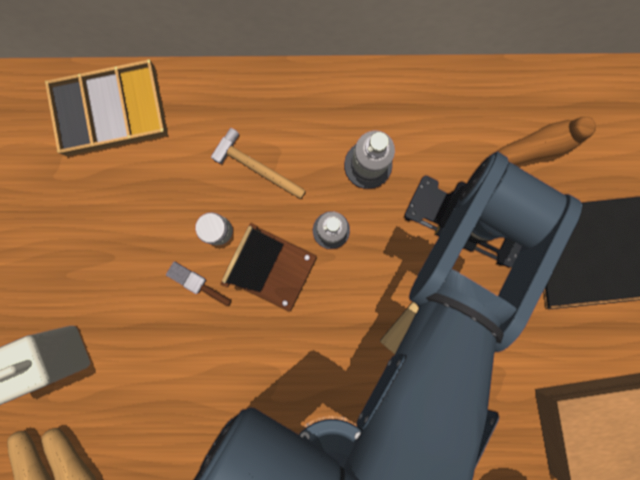

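The board leans against the crossbar (scene (255,390)) with its rubber side towards the can. The cap is up at (219,290), and the tin (318,411), hammer and brush are where they were.

Call:
carry_out([
  [1, 0, 0, 0, 0, 0, 0],
  [1, 0, 0, 0, 0, 0, 0],
  [1, 0, 0, 0, 0, 0, 0],
])

```text
time: 16.6
position: [0.5434, -0.2017, 0.3258]
tool_rot: [-0.531, 0.847, 0.001, -0.002]
ft_force: [-1.2, 0.1, 0.3]
grip_width: 0.0005
```

```bash
python3 -c "
from rig import *
print(hand_in())"
```

```text
the job is handed in; nothing more can be done
None
```

The board is leaning against the stand's crossbar on its own, and I pressed the spray can's cap fully down and let it come back up. I handed the job in at 16.6 s; it gave no verdict.

- **Board:** I levered up the front edge, gripped it at about 45°, turned it over onto its back edge and let go once it rested against the bar. After the cap press it leaned 24.5° (asked: 20 to 27°), square to the stand, rubber side towards the can. The foot's rear corner is about 15 mm in front of the toe strip.
- **Foot clearance:** While being levered up, the board slid a few millimetres towards the strip, so I lifted its foot slightly clear of the base and set it down again. I had aimed for about 11 mm from the strip.
- **Cap:** I pressed until it hit a hard stop at 179 mm over the bench, 8 mm down, with 19.6 N on the wrist. Afterwards its top read 185 mm in one camera and 188 mm in the other, the same as before the press to within 1 mm.
- **Other things:** The tin, hammer and brush look unmoved in the last pictures; I compared them by eye only.

The two cameras disagree by 2 to 3 mm throughout, so I used averages. No check failed.

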